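Add a slotted weight to the gluing press

ROBOT

A 6-joint arm with a two-finger parallel gripper is mounted at the origin on the work surface. World frame = base frame: x ahead of the robot, y to its left, z up, the work surface at z = 0. Lengths are in m, angles in rad, forces in N, time in s.
With the tool pointing down it reaches from about 0.425 to 0.95 m from the base axis. Payload 3.5 kg.
Tool frame: the origin (TCP) lies at the very end of the fingers, on their centre line; the grasp point (between the pads) lies 19 mm behind it; x points along the fingers, z is the direction in which the jaws open and shut, and the axes are right-handed (so a half turn about x gives the same grasp; the last joint's range is limited). The gripper opens to 85 mm and grips with 20 to 120 N. Pads are 22 mm wide; open, the fingers measure 114 mm over their backs; the gripper's body (76 mm by 85 mm) begins 54 mm behind the grasp point. The pads swing forward as they close: fully open they stand 13 mm farther back than shut.
Start: joints at [-1.495, 0.286, 1.577, -0, 1.279, -0.15], TCP at [0.151, -0.658, 0.194] pointing down, gripper open.
Joint ranges: [-2.77, 2.77], [-0.9, 2.22], [0.21, 2.48], [-1.53, 4.67], [0.24, 2.81], [-2.84, 2.84]. Speed limits (rad/s): [2.79, 2.79, 3.14, 3.14, 3.14, 3.14].

INTERFACE

Orientations are given as a unit quaternion [x, y, z, w].
In Python, from plant import ctrl, cams gives the robot as it stands.
- The arm moves only by the tool play_rows, never from a script. Its argument "rows" is a list of rows, each a list of 3 entries, a list of its own where there are three numbers: the opening in per cent of the stroke, from 0 (shut) to 100 (fully open), then the shift along the tool's x, y, z in units of 0.3 m (1.0 is 0.3 m), then the turn, a rotation vector about the tool's x, y, z in units of pi/2 rad (1.0 is pi/2 rad). A call has 1 to 10 rows; each row is the pose to reach, as a shift and turn from the pose commanded when the call began, along the tool's axes at that moment; what a row does not reach only later rows make up. A row lasts 1/12 s, in which the tool goes at most 41.7 mm and 7.16 degrees, less where a joint would pass 70% of its speed; a pose out of reach is approached as far as the arm can. A call with a number of a shift or a turn outside -1 to 1 is refused whole. A call with a gripper value outside its range is refused whole. The fingers move at their own pace and stop on an object; "force" is the grip in N (left out, the last holds). Time passes only in rows, so rows that repeat a pose let the fingers close. It gives the time, the measured TCP pose, the force and the opening at its end, in the units of the state.
- ctrl.get_state(): the state, without advancing time (a new reading comes with each control period).
- cams.read_camera(name): name is "side" or "top" or "wrist"; returns a dict with "color" (400x640x3 uint8, red, green, blue), "fx", "fy", "cx", "cy" (pixels), "view" (4x4, takes a point from world to camera coordinates). Camera axes: x right, y down, z forward; pixel columns grow to the right and rows downward; lengths in m; the calibration is good to about 2 mm. A picture is of the moment at which its call begins. There is no depth.
- ctrl.sign_off(): hands the job in, once; it reports no verdict.
The state is a dict: "time": time; "qpos": joint angles; "dq": joint speeds; "joint_efforts": joint torques, N m; "eef_pos": TCP position; "tcp_rot": TCP orientation; "contact_force": force on the tool from outside, world axes, zero at the start; "wrist_torque": the same for the moment, N m; "opening": opening from 0.0 (shut) to 1.0 (fully open).
Only numpy, scipy, OpenCV 4.12 (cv2) and the standard library are available. Lean on these libraries where they do the work, as an engineer would, in place of code of your own. Each camera call takes 0.05 s, during which the arm holds its last target. There are 200 camera calls.

TASK

The glued strip under the dead-weight press needs more load. Pick up the loose slotted weight by its handle, slide it sideways onto the press's stem at the narrow flattened part below the cap (feel for the direction in which the slot goes on), and let it down gently, not dropped, over the round part until it lies flat on the weight already there; then turn it so that its slot lies crosswise to the slot of the weight below, let go, and leave the scissors, the glue bottle and the spanner where they are.

Things in the scene. Friction and masses are not known exactly. Their poses are not given: they have to be found in the camera images.
- press: Fixed dead-weight gluing press: plywood board 130 x 340 mm under a white strip, dark foot 110 x 110 mm (top 24 mm above the bench), flange, upright steel stem with a black cap. Origin on the stem's axis at bench height; z up, -x is its front. Stem, heights above the bench: round, 20 mm diameter, up to 92 mm, tapering to 97; flattened neck 97 to 139; cap 36 mm diameter, 139 to 162.
- stem_neck (a point): Middle of the stem's neck, 118 mm above the bench: flattened to 9 mm thick, 20 mm wide, axes as the press's. Which way its width points is not told: within 45 degrees either side of the press's x axis, firm. The weight's slot passes it (from either end) only if within about 14 degrees of the width; else the weight stops with its hole over 20 mm from the stem. Round part and cap do not pass it.
- base_weight: Plain steel slotted disc already on the press, 110 mm diameter, 18 mm thick, no handle, its top 76 mm above the bench. Origin at its centre on the stem's axis, half-way up. Its slot (12 mm wide) opens towards its own -x. It can turn about the stem with some friction: pressing hard on it while turning drags it along.
- weight: Loose slotted steel weight, 0.3 to 0.45 kg (balances 32 mm from the hole towards the handle), lying flat on the bench: disc 90 mm diameter, 14 mm thick, hole 24 mm, slot 12 mm wide to the rim, flaring to 20 mm at the mouth. Origin at the hole's centre, half-way up (7 mm above its underside); z up; slot opens to its own -x, handle at +x. Fully down on the press, the origin is 83 mm above the bench.
- weight_handle (a point): Centre of the weight's handle: upright dark block 52 mm long (along the weight's x, 40 to 92 mm from the hole's centre), 18 mm wide (along y: grasp across it from above), 34 mm high from the disc's underside. This point is 66 mm from the hole's centre along the weight's +x, 17 mm above the disc's underside. A blocked disc pushed hard tips down in the grip.
- scissors: Loose scissors lying on the bench, 210 mm long, yellow handles. Origin near the pivot. To be left alone.
- glue: White glue bottle with an orange cap, 52 mm diameter, 130 mm high, standing. Origin at the centre of its underside. To be left alone.
- spanner: Steel spanner lying on the bench, 190 mm long. Origin at its middle. To be left alone.
Mind the look-alikes: they are no part of the job. Leave any purple look-alike of the weight alone.

How it is judged:
On the way:
1. the weight's hole is round the stem's neck, under the cap (horizontal distance between weight and press below 0.008 m and z of weight in the frame of press between 0.078 and 0.138 m), for 0.1 s.
At the end, for the whole second after the job is handed in: The weight is on the stem (hole within 5 mm of the axis), lies flat on the base weight (within 3.5 mm of fully down, tilted less than 3.5 degrees), its slot's line is at least 63 degrees across the base weight's slot line (90 is square), and it is released and at rest (horizontal distance between weight and press below 0.005 m and z of weight in the frame of press between 0.079 and 0.0865 m and angle between weight's own z axis and vertical below 0.06 rad and angle between the x axis of weight and the x axis of base_weight, either way round above 1.1 rad and linear speed of weight below 0.02 m/s); the robot touches nothing.
It fails at once if the weight is dropped or flung onto the stem (faster than 0.5 m/s within 20 mm of its axis) (horizontal distance between weight and press below 0.02 m and linear speed of weight above 0.5 m/s).
It fails at once if scissors, glue bottle or spanner moved by more than 30 mm (distance of any of scissors, glue, spanner from where it was at the start of the episode above 0.03 m).
It also fails if it takes over 64 s, if anything falls off the work surface, if the arm or the gripper's body presses on something with over 40 N, if the wrist force passes 120 N, or if a joint passes its speed limit or range.

## Working session

There is one attempt and no reset: what is moved stays moved. The work goes in short steps, Python scripts to look and compute and a tool call to move; the robot and the scene stay as the last step left them, time stands still between calls to the robot, and variables do not carry over. Pictures are saved under pics/ and viewed, about 8 in all and at most 12, crops included, and the job is handed in when it is done.

Besides the shell and the picture viewer there is one more tool, called after "Emit:" by a JSON object that holds its "api" and its "payload". play_rows: Moves the arm, as the interface text tells. Shifts and turns lie within -1 to 1; 1 stands for 0.3 m of shift or pi/2 rad of turn. Its arguments: {"type":"object","properties":{"rows":{"type":"array"},"force":{"type":"number"}},"required":["rows"]}

```bash
mkdir -p pics; ls; cat > h.py <<'E'
import numpy as np, cv2
from plant import ctrl, cams
from scipy.spatial.transform import Rotation as R
def snap(n,f=None,crop=None,s=1):
    c=cams.read_camera(n)
    im=cv2.cvtColor(np.ascontiguousarray(c['color']),cv2.COLOR_RGB2BGR)
    if f:
        o=im
        if crop: a,b,w,h=crop; o=im[b:b+h,a:a+w]
        cv2.imwrite('pics/'+f,cv2.resize(o,None,fx=s,fy=s,interpolation=cv2.INTER_CUBIC))
    return c
def unproj(c,u,v,z):
    V=np.array(c['view']);Rm=V[:3,:3];o=-Rm.T@V[:3,3]
    d=Rm.T@np.array([(u-c['cx'])/c['fx'],(v-c['cy'])/c['fy'],1])
    return o+d*(z-o[2])/d[2]
def proj(c,p):
    V=np.array(c['view']);q=V[:3,:3]@np.array(p)+V[:3,3]
    return np.array([c['fx']*q[0]/q[2]+c['cx'],c['fy']*q[1]/q[2]+c['cy']])
def st():
    s=ctrl.get_state();print(round(s['time'],2),np.round(s['eef_pos'],4),np.round(s['tcp_rot'],4),'F',np.round(s['contact_force'],1),'T',np.round(s['wrist_torque'],2),'op',round(s['opening'],3),'q',np.round(s['qpos'],3))
    return s
E
python3 - <<'E'
from h import *
s=st();print(R.from_quat(s['tcp_rot']).as_matrix().round(3))
t=snap('top','top.png');w=snap('side','side.png')
for c in (t,w): print(c['fx'],c['cx'],c['cy'],np.round(c['view'],3).tolist())
E
```

```text
pics
0.0 [ 0.1511 -0.6571  0.1922] [ 0.4411  0.5537 -0.4399  0.5526] F [-1.  -0.3 -0.4] T [ 0.06 -0.03 -0.01] op 1.001 q [-1.495  0.287  1.578 -0.     1.279 -0.15 ]
[[-0.     0.975  0.224]
 [ 0.002  0.224 -0.975]
 [-1.     0.    -0.002]]
376.08725600945377 315.03744283681084 198.41794609170822 [[0.011, -1.0, 0.008, -0.082], [-0.984, -0.013, -0.18, 0.564], [0.18, -0.006, -0.984, 1.096], [0.0, 0.0, 0.0, 1.0]]
500.45174533906896 321.89012996006 197.88717316044466 [[-0.98, -0.196, -0.023, 0.555], [-0.09, 0.549, -0.831, 0.163], [0.175, -0.813, -0.556, 1.563], [0.0, 0.0, 0.0, 1.0]]
```

View pics/top.png

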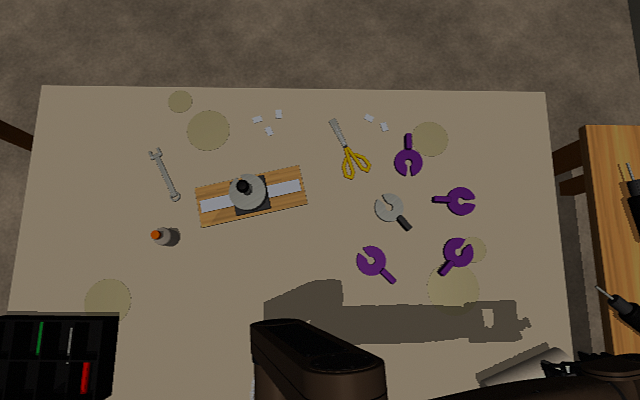

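View pics/side.png

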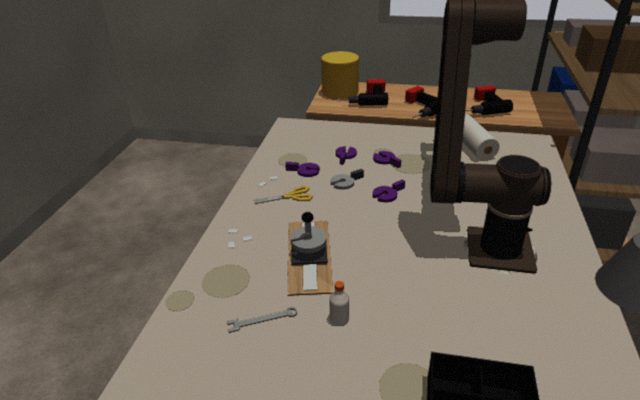

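The top view shows one grey steel disc with a dark handle at about (389,208)/(404,224). There are four purple look-alikes at (408,160), (460,201), (372,262) and (457,252). The grey one fits "steel, dark handle". The press is at (248,190), scissors at (350,150), spanner at (165,175) and glue at (165,236). Next is one enlarged crop to confirm the weight and read the press's details.

```bash
python3 - <<'E'
from h import *
c=cams.read_camera('top');im=cv2.cvtColor(np.ascontiguousarray(c['color']),cv2.COLOR_RGB2BGR)
a=cv2.resize(im[180:240,365:425],(400,400),interpolation=cv2.INTER_CUBIC)
b=cv2.resize(im[160:220,215:275],(400,400),interpolation=cv2.INTER_CUBIC)
s=cams.read_camera('side');i2=cv2.cvtColor(np.ascontiguousarray(s['color']),cv2.COLOR_RGB2BGR)
cc=np.vstack([np.hstack([a,b])]);cc=cv2.convertScaleAbs(cc,alpha=1.5)
cv2.imwrite('pics/crop1.png',cc)
for n,u,v,z in [('disc',389,208,.014),('handle',404,224,.034),('cap',243.5,186.5,.162),('foot board corner BL',201,227,.012),('BR',307,204,.012),('TL',195,187,.012),('TR',300,166,.012)]: print(n,unproj(c,u,v,z).round(3))
E
```

```text
disc [ 0.544 -0.308  0.014]
handle [ 0.492 -0.349  0.034]
cap [0.576 0.124 0.162]
foot board corner BL [0.477 0.278 0.012]
BR [ 0.554 -0.05   0.012]
TL [0.604 0.305 0.012]
TR [ 0.677 -0.026  0.012]
```

View pics/crop1.png

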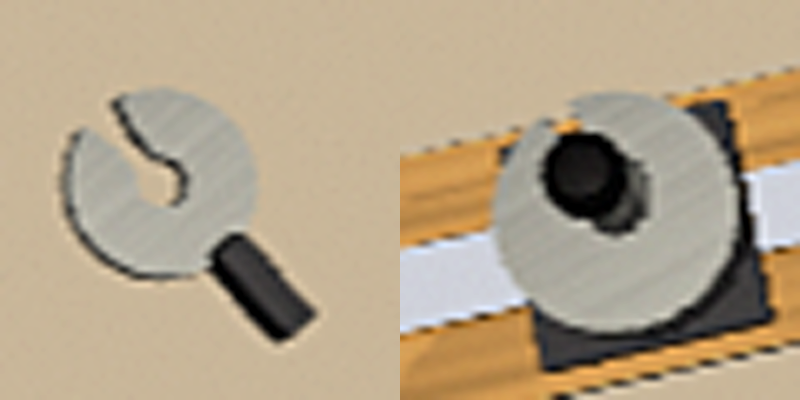

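The crop confirms it: the grey disc has its hole at about (389,207) and its slot open to the upper left. The dark handle is at about (404.7,222.7). The base weight's slot opens to the upper left, about 30° in world. Moving above the handle now.

Emit:
{"api": "play_rows", "payload": {"rows": [[100, [0, 0.665, -0.37], [0, 0, 0]], [100, [0, 0.665, -0.37], [0, 0, 0]], [100, [0, 0.665, -0.37], [0, 0, 0]], [100, [0, 0.665, -0.37], [0, 0, 0]], [100, [0, 0.665, -0.37], [0, 0, 0]], [100, [0, 0.665, -0.37], [0, 0, 0]]], "force": 80}}

```text
time: 0.7
eef_pos: [0.3236, -0.5015, 0.1933]
tcp_rot: [0.44, 0.554, -0.439, 0.554]
contact_force: [0.5, 0.2, 0.2]
opening: 0.999
```

Emit:
{"api": "play_rows", "payload": {"rows": [[100, [0, 0.665, -0.37], [-0.28, 0, 0]], [100, [0, 0.665, -0.37], [-0.28, 0, 0]], [100, [0, 0.665, -0.37], [-0.28, 0, 0]], [100, [0, 0.665, -0.37], [-0.28, 0, 0]], [100, [0, 0.665, -0.37], [-0.28, 0, 0]], [100, [0, 0.665, -0.37], [-0.28, 0, 0]], [100, [0, 0.665, -0.37], [-0.28, 0, 0]], [100, [0, 0.665, -0.37], [-0.28, 0, 0]]]}}

```text
time: 1.37
eef_pos: [0.4909, -0.3512, 0.1932]
tcp_rot: [0.308, 0.637, -0.308, 0.636]
contact_force: [0.1, -0.5, 0.6]
opening: 0.996
```

```bash
cat >> h.py <<'E'
def units(s,p,zang):
    """units for target TCP p, pointing down, tool z at world angle zang (deg)"""
    M=R.from_quat(s['tcp_rot']);a=np.radians(zang)
    z=np.array([np.cos(a),np.sin(a),0]);x=np.array([0,0,-1.]);T=R.from_matrix(np.c_[x,np.cross(z,x),z])
    d=M.inv().apply(np.array(p)-s['eef_pos']);r=(M.inv()*T).as_rotvec()
    print('shift',(d/.3).round(3),'turn',(r/(np.pi/2)).round(3),'rows',np.linalg.norm(d)/.0417,np.degrees(np.linalg.norm(r))/7.16)
E
python3 - <<'E'
from h import *
st();c=snap('wrist','w1.png');V=c['view'];print(c['fx'],c['cx'],c['cy'],'campos',(-V[:3,:3].T@V[:3,3]).round(3),V[:3,:3].round(2))
E
```

```text
1.37 [ 0.4909 -0.3512  0.1932] [ 0.3083  0.6366 -0.3085  0.6361] F [ 0.1 -0.5  0.6] T [0.01 0.03 0.  ] op 0.996 q [-0.789  0.131  1.758 -0.     1.252  0.114]
350.46030438161824 320.2126808046598 206.39326414346917 campos [ 0.552 -0.303  0.374] [[ 0.62 -0.78 -0.  ]
 [-0.75 -0.59  0.3 ]
 [-0.24 -0.19 -0.95]]
```

View pics/w1.png

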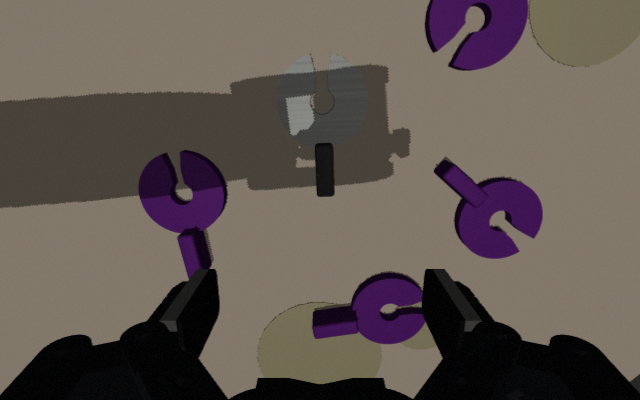

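The wrist view shows the grey weight almost aligned: hole at (321,103), slot mouth at (320,57) and handle top from (324,144) to (325,190). The nearest purple handle is at (197,255).

```bash
python3 - <<'E'
from h import *
s=st();c=snap('wrist')
h=unproj(c,321.5,103,.012);m=unproj(c,321,55,.014);a=unproj(c,324,145,.034);b=unproj(c,325,190,.034)
print(h,m,a,b)
p=b;d=(a+b)/2-h;print('x dir',np.degrees(np.arctan2(d[1],d[0])),np.degrees(np.arctan2(*(h-m)[1::-1])),np.hypot(*d[:2]))
for u,v in [(178,235),(205,230),(197,275)]: print('purple',unproj(c,u,v,.034)[:2])
th=np.degrees(np.arctan2(d[1],d[0]));t=np.radians(th)
hh=h[:2]
g=hh+.071*np.array([np.cos(t),np.sin(t)]);print(g)
units(s,[*g,.06],th+90); units(s,[*g,.005],th+90)
E
```

```text
1.42 [ 0.4902 -0.352   0.1933] [ 0.3088  0.6363 -0.3091  0.6358] F [ 0.5 -0.8 -0.4] T [0.03 0.03 0.01] op 1.002 q [-7.910e-01  1.310e-01  1.759e+00 -1.000e-03  1.252e+00  1.140e-01]
[ 0.54693041 -0.30898529  0.012     ] [ 0.5808832  -0.28157613  0.014     ] [ 0.51824559 -0.33461868  0.034     ] [ 0.48380311 -0.3632014   0.034     ]
x dir -138.98634678674904 -141.08699801039614 0.06083873605719894
purple [ 0.35099519 -0.27295651]
purple [ 0.3731517  -0.29205191]
purple [ 0.32362997 -0.31348241]
[ 0.49335714 -0.35557825]
shift [0.444 0.001 0.016] turn [-0.031 -0.     0.   ] rows 3.1976606571003456 0.39436026384122863
shift [0.628 0.002 0.016] turn [-0.031 -0.     0.   ] rows 4.516008704087398 0.39436026384122863
```

Emit:
{"api": "play_rows", "payload": {"rows": [[100, [0.3, 0, 0.016], [-0.022, 0, 0]], [100, [0.5, 0, 0.016], [-0.022, 0, 0]], [100, [0.55, 0, 0.016], [-0.022, 0, 0]], [100, [0.6, 0, 0.016], [-0.022, 0, 0]], [100, [0.622, 0, 0.016], [-0.022, 0, 0]], [100, [0.622, 0, 0.016], [-0.022, 0, 0]], [0, [0.622, 0, 0.016], [-0.022, 0, 0]], [0, [0.622, 0, 0.016], [-0.022, 0, 0]], [0, [0.622, 0, 0.016], [-0.022, 0, 0]], [0, [0.622, 0, 0.016], [-0.022, 0, 0]]], "force": 100}}

```text
time: 2.3
eef_pos: [0.4947, -0.3577, 0.0099]
tcp_rot: [0.298, 0.639, -0.299, 0.643]
contact_force: [0.4, 0.0, -0.8]
opening: 0.45
```

Emit:
{"api": "play_rows", "payload": {"rows": [[0, [0, 0, 0], [0, 0, 0]], [0, [0, 0, 0], [0, 0, 0]], [0, [0, 0, 0], [0, 0, 0]], [0, [0, 0, 0], [0, 0, 0]], [0, [0, 0, 0], [0, 0, 0]], [0, [0, 0, 0], [0, 0, 0]], [0, [-0.02, 0, 0], [0, 0, 0]], [0, [-0.1, 0, 0], [0, 0, 0]], [0, [-0.2, 0, 0], [0, 0, 0]], [0, [-0.2, 0, 0], [0, 0, 0]]]}}

```text
time: 3.13
eef_pos: [0.4966, -0.3591, 0.0738]
tcp_rot: [0.297, 0.637, -0.3, 0.645]
contact_force: [0.7, -0.8, 1.7]
opening: -0.002
```

```bash
python3 - <<'E'
from h import *
s=st();units(s,[.50,-.10,.25],-130);units(s,[.45,.08,.2],-90)
E
```

```text
3.13 [ 0.4966 -0.3591  0.0738] [ 0.2968  0.6374 -0.2995  0.6449] F [ 0.7 -0.8  1.7] T [-0.03 -0.06 -0.02] op -0.002 q [-0.792  0.268  1.832  0.     1.031  0.079]
shift [-0.594  0.566 -0.646] turn [ 0.89   0.006 -0.006] rows 7.5137851632210335 11.190677376419039
shift [-0.433  0.825 -1.214] turn [ 0.446  0.007 -0.003] rows 11.012640847024668 5.604478302910255
```

The fingers shut fully, so the grasp missed. Looking again.

```bash
python3 - <<'E'
from h import *
c=snap('wrist','w2.png');print(c['view'].round(3).tolist())
E
```

```text
[[0.645, -0.764, 0.011, -0.596], [-0.732, -0.613, 0.298, 0.141], [-0.221, -0.2, -0.954, 0.304], [0.0, 0.0, 0.0, 1.0]]
```

View pics/w2.png

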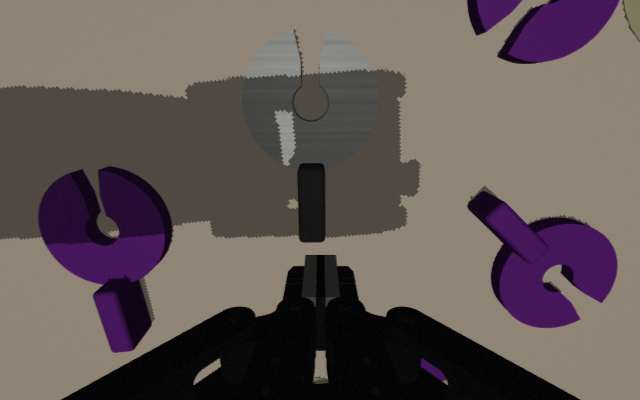

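The weight still lies there: hole at (311,103), handle top from (311,165) to (312,240). The closed fingertips are at (320,257).

```bash
python3 - <<'E'
from h import *
s=st();c=snap('wrist');V=c['view']
print('tcp px',proj(c,s['eef_pos']),'cam',(-V[:3,:3].T@V[:3,3]).round(4))
for u,v,z in [(311,103,.012),(312,168,.034),(312,240,.034),(311,30,.014)]: print(unproj(c,u,v,z).round(4))
M=R.from_quat(s['tcp_rot']);print('tool axes',M.as_matrix().round(3).tolist())
t=cams.read_camera('top');print('top tcp',proj(t,s['eef_pos']))
for u,v,z in [(389,207.4,.014),(404.7,222.7,.034)]: print('top',unproj(t,u,v,z).round(4))
w=cams.read_camera('side');print('side px of .547,-.309', proj(w,[.547,-.309,.014]))
E
```

```text
3.18 [ 0.4957 -0.3583  0.0716] [ 0.2971  0.6383 -0.2992  0.644 ] F [ 0.2 -0.3  0.1] T [-0.02 -0.02  0.04] op -0.003 q [-0.792  0.27   1.834  0.     1.029  0.079]
tcp px [319.82537994 242.25320651] cam [ 0.554  -0.3075  0.252 ]
[ 0.5484 -0.3068  0.012 ]
[ 0.5191 -0.3325  0.034 ]
[ 0.4814 -0.3638  0.034 ]
[ 0.5816 -0.2793  0.014 ]
tool axes [[0.006, 0.765, 0.644], [-0.006, 0.644, -0.765], [-1.0, 0.001, 0.009]]
top tcp [410.27373275 221.28684929]
top [ 0.5459 -0.3079  0.014 ]
top [ 0.4958 -0.3509  0.034 ]
side px of .547,-.309 [342.76084758 180.15611457]
```

Emit:
{"api": "play_rows", "payload": {"rows": [[100, [0, 0.012, -0.016], [0, 0, 0]], [100, [0, 0.012, -0.016], [0, 0, 0]], [100, [0, 0.012, -0.016], [0, 0, 0]], [100, [0, 0.012, -0.016], [0, 0, 0]], [100, [0, 0.012, -0.016], [0, 0, 0]], [100, [0, 0.012, -0.016], [0, 0, 0]], [100, [0, 0.012, -0.016], [0, 0, 0]], [100, [0, 0.012, -0.016], [0, 0, 0]], [100, [0.1, 0.012, -0.016], [0, 0, 0]], [100, [0.2, 0.012, -0.016], [0, 0, 0]]]}}

```text
time: 4.17
eef_pos: [0.495, -0.3521, 0.0092]
tcp_rot: [0.297, 0.639, -0.299, 0.644]
contact_force: [0.6, -0.7, -0.8]
opening: 1.001
```

Emit:
{"api": "play_rows", "payload": {"rows": [[100, [0, 0, 0], [0, 0, 0]], [100, [0, 0, 0], [0, 0, 0]], [100, [0, 0, 0], [0, 0, 0]]]}}

```text
time: 4.42
eef_pos: [0.4936, -0.3506, 0.0081]
tcp_rot: [0.298, 0.641, -0.298, 0.642]
contact_force: [-0.2, -0.9, 0.0]
opening: 0.998
```

Emit:
{"api": "play_rows", "payload": {"rows": [[100, [0.012, 0, 0], [0, 0, 0]], [100, [0.022, 0, 0], [0, 0, 0]], [100, [0.022, 0, 0], [0, 0, 0]], [0, [0.022, 0, 0], [0, 0, 0]], [0, [0.022, 0, 0], [0, 0, 0]], [0, [0.022, 0, 0], [0, 0, 0]], [0, [0.022, 0, 0], [0, 0, 0]], [0, [0.022, 0, 0], [0, 0, 0]], [0, [0.022, 0, 0], [0, 0, 0]], [0, [0.022, 0, 0], [0, 0, 0]]], "force": 100}}

```text
time: 5.25
eef_pos: [0.4929, -0.3499, 0.0003]
tcp_rot: [0.298, 0.641, -0.298, 0.641]
contact_force: [-0.9, -1.0, 0.9]
opening: 0.008
```

Emit:
{"api": "play_rows", "payload": {"rows": [[0, [0, 0, 0], [0, 0, 0]], [0, [0, 0, 0], [0, 0, 0]], [0, [0, 0, 0], [0, 0, 0]], [0, [0, 0, 0], [0, 0, 0]]]}}

```text
time: 5.58
eef_pos: [0.4929, -0.3499, 0.0003]
tcp_rot: [0.298, 0.641, -0.298, 0.641]
contact_force: [-0.1, 0.4, -0.1]
opening: -0.001
```

```bash
python3 - <<'E'
from h import *
s=st();c=snap('wrist');im=cv2.cvtColor(np.ascontiguousarray(c['color']),cv2.COLOR_RGB2BGR)[40:340,170:470]
w=cams.read_camera('top');i2=cv2.cvtColor(np.ascontiguousarray(w['color']),cv2.COLOR_RGB2BGR)[170:250,350:430]
cv2.imwrite('pics/w3.png',cv2.convertScaleAbs(np.hstack([cv2.resize(im,(400,400)),cv2.resize(i2,(400,400))]),alpha=1.4))
print('tcp wrist px',proj(c,s['eef_pos']),'top',proj(w,s['eef_pos']))
E
```

```text
5.58 [ 4.929e-01 -3.499e-01  3.000e-04] [ 0.2982  0.6412 -0.2982  0.6411] F [-0.1  0.4 -0.1] T [-0.01 -0.04 -0.01] op -0.001 q [-0.785  0.361  1.87  -0.     0.911  0.086]
tcp wrist px [319.80071455 242.2771365 ] top [401.84318779 224.85530288]
```

View pics/w3.png

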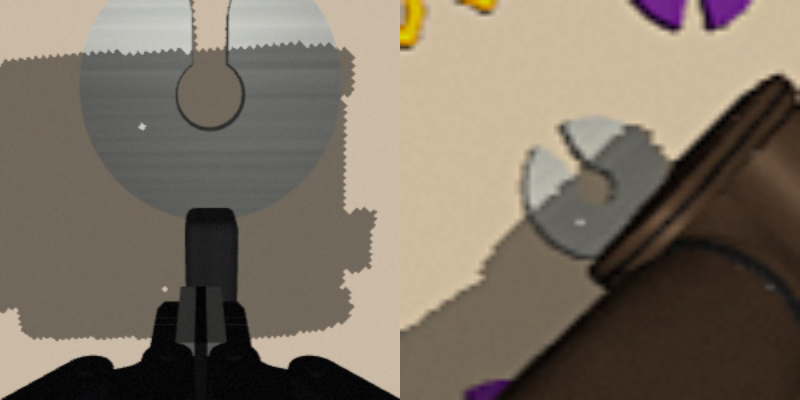

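The closed fingertips are at about (320,256) in the wrist frame. The TCP projects to row 242, and the fingers overlap the handle image. A side view will settle their actual height.

```bash
python3 - <<'E'
from h import *
s=st();c=cams.read_camera('side');im=cv2.cvtColor(np.ascontiguousarray(c['color']),cv2.COLOR_RGB2BGR)
p=proj(c,s['eef_pos']);x0,y0=int(p[0])-40,int(p[1])-35
o=cv2.resize(im[y0:y0+60,x0:x0+80],None,fx=10,fy=10,interpolation=cv2.INTER_CUBIC);o=cv2.convertScaleAbs(o,alpha=1.6)
for z,col in [(0,(0,0,255)),(.034,(0,255,0)),(.054,(255,0,0))]:
    q=(proj(c,[*s['eef_pos'][:2],z])-[x0,y0]+.5)*10;cv2.circle(o,tuple(q.astype(int)),4,col,-1)
print(p,x0,y0)
cv2.imwrite('pics/s2.png',o)
k=cams.read_camera('wrist')
M=R.from_quat(s['tcp_rot']).as_matrix()
for dy in (-.011,0,.011):
  for dz in (0,.015,.03): print(dy,dz,proj(k,s['eef_pos']+M[:,1]*dy+[0,0,dz]).round(1))
print(unproj(k,327.5,111,.012),unproj(k,328,196,.034))
E
```

```text
5.68 [ 4.929e-01 -3.499e-01  3.000e-04] [ 0.2982  0.6412 -0.2982  0.6411] F [ 0.8  0.5 -1.1] T [-0.02  0.03  0.02] op 0.003 q [-0.785  0.361  1.87   0.     0.911  0.086]
[358.30082978 178.84112179] 318 143
-0.011 0 [319.8 260.2]
-0.011 0.015 [319.7 272.9]
-0.011 0.03 [319.7 287.8]
0 0 [319.8 242.3]
0 0.015 [319.7 253.8]
0 0.03 [319.7 267.3]
0.011 0 [319.8 223.7]
0.011 0.015 [319.7 234. ]
0.011 0.03 [319.7 246. ]
[ 0.54958156 -0.30687675  0.012     ] [ 0.52297069 -0.32933747  0.034     ]
```

View pics/s2.png

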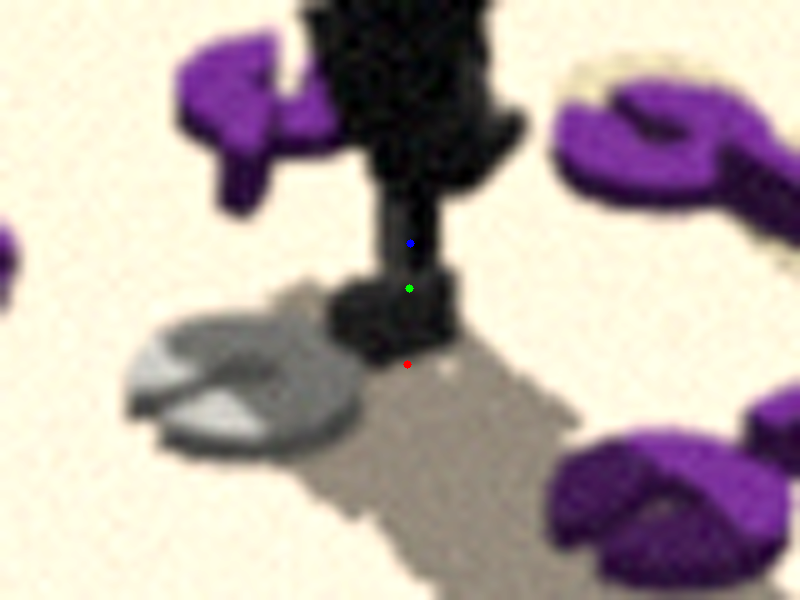

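The side view shows the shut fingertips standing just above the handle top (green mark, z=0.034) while the reported TCP is z=0. The real finger ends are therefore about 40 mm short of the reported TCP. I'll open, go lower while watching the force, then grip.

Emit:
{"api": "play_rows", "payload": {"rows": [[100, [-0.03, 0.007, 0.008], [0, 0, 0]], [100, [-0.03, 0.007, 0.008], [0, 0, 0]], [100, [-0.03, 0.007, 0.008], [0, 0, 0]], [100, [-0.03, 0.007, 0.008], [0, 0, 0]], [100, [-0.03, 0.007, 0.008], [0, 0, 0]], [100, [-0.03, 0.007, 0.008], [0, 0, 0]], [100, [-0.03, 0.007, 0.008], [0, 0, 0]], [100, [0.04, 0.007, 0.008], [0, 0, 0]], [100, [0.08, 0.007, 0.008], [0, 0, 0]], [100, [0.1, 0.007, 0.008], [0, 0, 0]]]}}

```text
time: 6.62
eef_pos: [0.4946, -0.349, -0.0322]
tcp_rot: [0.299, 0.643, -0.298, 0.64]
contact_force: [-0.3, -0.0, -0.5]
opening: 1.003
```

Emit:
{"api": "play_rows", "payload": {"rows": [[100, [0.01, 0, 0], [0, 0, 0]], [100, [0.025, 0, 0], [0, 0, 0]], [100, [0.025, 0, 0], [0, 0, 0]]]}}

```text
time: 6.87
eef_pos: [0.4958, -0.3501, -0.0379]
tcp_rot: [0.298, 0.642, -0.298, 0.641]
contact_force: [-0.4, -0.1, -0.6]
opening: 0.997
```

Emit:
{"api": "play_rows", "payload": {"rows": [[0, [0, 0, 0], [0, 0, 0]], [0, [0, 0, 0], [0, 0, 0]], [0, [0, 0, 0], [0, 0, 0]], [0, [0, 0, 0], [0, 0, 0]], [0, [0, 0, 0], [0, 0, 0]], [0, [0, 0, 0], [0, 0, 0]], [0, [0, 0, 0], [0, 0, 0]], [0, [0, 0, 0], [0, 0, 0]]], "force": 100}}

```text
time: 7.53
eef_pos: [0.4965, -0.3509, -0.0366]
tcp_rot: [0.298, 0.641, -0.298, 0.642]
contact_force: [-0.0, 0.7, 2.8]
opening: 0.198
```

Grip holds at 17 mm. Lifting.

Emit:
{"api": "play_rows", "payload": {"rows": [[0, [-0.05, 0, 0], [0, 0, 0]], [0, [-0.12, 0, 0], [0, 0, 0]], [0, [-0.22, 0, 0], [0, 0, 0]], [0, [-0.32, 0, 0], [0, 0, 0]], [0, [-0.42, 0, 0], [0, 0, 0]], [0, [-0.49, 0, 0], [0, 0, 0]], [0, [-0.49, 0, 0], [0, 0, 0]], [0, [-0.49, 0, 0], [0, 0, 0]]], "force": 110}}

```text
time: 8.2
eef_pos: [0.4961, -0.3505, 0.1099]
tcp_rot: [0.298, 0.641, -0.298, 0.641]
contact_force: [0.0, 0.2, -2.8]
opening: 0.196
```

```bash
python3 - <<'E'
from h import *
s=st();units(s,[.635,-.096,.11],15)
t=cams.read_camera('top');print('stem', unproj(t,243.3,186.4,.162),'base',unproj(t,247.5,191.8,.076))
E
```

```text
8.2 [ 0.4961 -0.3505  0.1099] [ 0.2979  0.6409 -0.2983  0.6415] F [ 0.   0.2 -2.8] T [-0.04  0.08 -0.  ] op 0.196 q [-0.782  0.22   1.817 -0.     1.104  0.089]
shift [-0.001  0.901 -0.35 ] turn [-0.721  0.001  0.   ] rows 6.952313600336022 9.060292324831664
stem [0.57577887 0.12438613 0.162     ] base [0.57782644 0.1273585  0.076     ]
```

Emit:
{"api": "play_rows", "payload": {"rows": [[0, [0, 0.1, -0.04], [-0.08, 0, 0]], [0, [0, 0.2, -0.08], [-0.16, 0, 0]], [0, [0, 0.3, -0.12], [-0.24, 0, 0]], [0, [0, 0.4, -0.16], [-0.32, 0, 0]], [0, [0, 0.5, -0.2], [-0.4, 0, 0]], [0, [0, 0.6, -0.24], [-0.48, 0, 0]], [0, [0, 0.7, -0.28], [-0.56, 0, 0]], [0, [0, 0.8, -0.32], [-0.64, 0, 0]], [0, [0, 0.9, -0.35], [-0.72, 0, 0]], [0, [0, 0.9, -0.35], [-0.72, 0, 0]]]}}

```text
time: 9.08
eef_pos: [0.6349, -0.0905, 0.1057]
tcp_rot: [-0.093, 0.702, 0.096, 0.699]
contact_force: [-0.2, -0.8, -2.5]
opening: 0.196
```

Emit:
{"api": "play_rows", "payload": {"rows": [[0, [0, 0, 0], [0, 0, 0]], [0, [0, 0, 0], [0, 0, 0]]]}}

```text
time: 9.25
eef_pos: [0.6331, -0.0957, 0.1067]
tcp_rot: [-0.091, 0.703, 0.092, 0.699]
contact_force: [0.7, -0.1, -3.9]
opening: 0.192
```

```bash
python3 - <<'E'
from h import *
s=st();units(s,[.462,-.073,.11],-30)
c=snap('wrist','st2.png');print(proj(c,[.577,.1255,.118]),proj(c,[.577,.1255,.162]))
np.save('st2.npy',c,allow_pickle=True)
E
```

```text
9.25 [ 0.6331 -0.0957  0.1067] [-0.0911  0.7029  0.0923  0.6994] F [ 0.7 -0.1 -3.9] T [-0.05 -0.    0.07] op 0.192 q [-3.080e-01  2.950e-01  1.731e+00 -1.000e-03  1.120e+00 -5.680e-01]
shift [-0.008  0.22  -0.532] turn [ 0.499 -0.003 -0.   ] rows 4.139965040381552 6.270655650884622
[ 324.89902447 -381.19620189] [ 326.2387609  -651.34896075]
```

The wrist camera looks back towards the fingers, so the stem has to stand to its side. Repositioning for two lateral views.

```bash
python3 - <<'E'
from h import *
s=st();units(s,[.614,-.021,.11],-45)
E
```

```text
9.3 [ 0.6333 -0.0965  0.1073] [-0.0909  0.7026  0.0918  0.6998] F [ 0.2 -0.4 -2.6] T [-0.04  0.03 -0.  ] op 0.196 q [-3.090e-01  2.940e-01  1.731e+00 -1.000e-03  1.120e+00 -5.680e-01]
shift [-0.008  0.26   0.002] turn [ 0.665 -0.003  0.   ] rows 1.8686045687103738 8.357508761147765
```

Emit:
{"api": "play_rows", "payload": {"rows": [[0, [0, 0.03, 0], [0.08, 0, 0]], [0, [0, 0.06, 0], [0.16, 0, 0]], [0, [0, 0.09, 0], [0.24, 0, 0]], [0, [0, 0.12, 0], [0.32, 0, 0]], [0, [0, 0.15, 0], [0.4, 0, 0]], [0, [0, 0.18, 0], [0.48, 0, 0]], [0, [0, 0.21, 0], [0.56, 0, 0]], [0, [0, 0.24, 0], [0.63, 0, 0]], [0, [0, 0.26, 0], [0.665, 0, 0]], [0, [0, 0.26, 0], [0.665, 0, 0]]]}}

```text
time: 10.13
eef_pos: [0.6134, -0.021, 0.1089]
tcp_rot: [0.271, 0.654, -0.271, 0.652]
contact_force: [-0.6, -0.2, -2.5]
opening: 0.19
```

```bash
python3 - <<'E'
from h import *
s=st();units(s,[.499,-.004,.11],-90)
c=snap('wrist','v1.png');print(proj(c,[.577,.1255,.118]),proj(c,[.577,.1255,.162]))
np.save('v1.npy',c,allow_pickle=True)
E
```

```text
10.13 [ 0.6134 -0.021   0.1089] [ 0.2709  0.654  -0.2711  0.6523] F [-0.6 -0.2 -2.5] T [-0.1   0.02 -0.01] op 0.19 q [-0.199  0.236  1.8    0.     1.108  0.587]
shift [-0.003 -0.23  -0.31 ] turn [ 0.499 -0.001  0.001] rows 2.7745792876642157 6.27469955084348
[42.12414873 95.88201216] [-54.24418571  95.80084446]
```

Emit:
{"api": "play_rows", "payload": {"rows": [[0, [0, -0.035, -0.045], [0.08, 0, 0]], [0, [0, -0.07, -0.09], [0.16, 0, 0]], [0, [0, -0.11, -0.14], [0.24, 0, 0]], [0, [0, -0.15, -0.2], [0.32, 0, 0]], [0, [0, -0.19, -0.26], [0.4, 0, 0]], [0, [0, -0.23, -0.31], [0.48, 0, 0]], [0, [0, -0.23, -0.31], [0.5, 0, 0]], [0, [0, -0.23, -0.31], [0.5, 0, 0]], [0, [0, -0.23, -0.31], [0.5, 0, 0]]]}}

```text
time: 10.93
eef_pos: [0.5004, -0.0048, 0.11]
tcp_rot: [0.5, 0.5, -0.499, 0.501]
contact_force: [-0.2, -0.1, -2.6]
opening: 0.191
```

```bash
python3 - <<'E'
from h import *
s=st()
c=snap('wrist','v2.png');print(proj(c,[.577,.1255,.118]),proj(c,[.577,.1255,.162]))
np.save('v2.npy',c,allow_pickle=True)
a=cv2.imread('pics/v1.png');b=cv2.imread('pics/v2.png')
o=np.hstack([cv2.resize(a[30:180,0:100],None,fx=4,fy=4,interpolation=cv2.INTER_CUBIC),cv2.resize(b[30:180,0:100],None,fx=4,fy=4,interpolation=cv2.INTER_CUBIC)])
cv2.imwrite('pics/v12.png',cv2.convertScaleAbs(o,alpha=1.6))
E
```

```text
10.93 [ 0.5004 -0.0048  0.11  ] [ 0.4996  0.5002 -0.4994  0.5007] F [-0.2 -0.1 -2.6] T [ 0.01  0.13 -0.01] op 0.191 q [-0.213 -0.014  2.072 -0.     1.083  1.356]
[44.22978832 97.40182425] [-50.26476334  97.60748608]
```

View pics/v12.png

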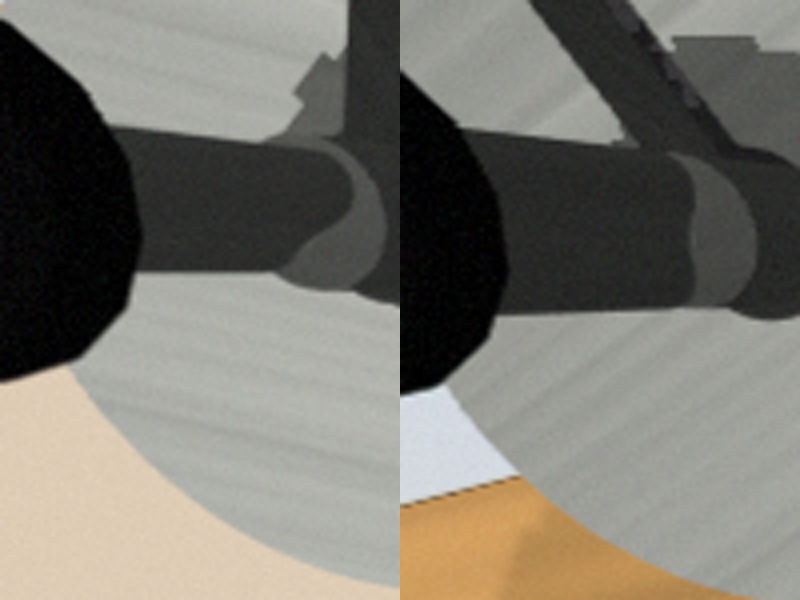

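Both views show the neck clearly. View 2, looking along +y, sees it nearly at full width, with a symmetric shoulder. In view 1 the shoulder ledge shows mostly on one side. Fitting the neck angle and stem position from the silhouette edges.

```bash
python3 - <<'E'
from h import *
from scipy.optimize import least_squares
C=[np.load(f'v{i}.npy',allow_pickle=True).item() for i in (1,2)]
obs=[(0,50,63.8,97.5),(0,40,62.8,97.6),(1,45,66.8,108.3),(1,35,65.3,108.6)]
t=np.linspace(0,2*np.pi,400);X=.01*np.cos(t);Y=np.clip(.01*np.sin(t),-.0045,.0045)
def res(p):
    r=[]
    ph=p[2];ex=p[0]+X*np.cos(ph)-Y*np.sin(ph);ey=p[1]+X*np.sin(ph)+Y*np.cos(ph)
    for i,col,a,b in obs:
        c=C[i];V=c['view'];vs=[]
        q=V[:3,:3]@np.c_[ex,ey,0*ex].T+V[:3,3:];k=(col-c['cx'])/c['fx'] # solve z so that column=col
        d=V[:3,2];z=(k*q[2]-q[0])/(d[0]-k*d[2]);q=q+np.outer(d,z)
        v=c['fy']*q[1]/q[2]+c['cy'];r+=[v.min()-a,v.max()-b]
    return r
for g in (-30,-10,10,30,55):
    s=least_squares(res,[.577,.1255,np.radians(g)]);print(g,s.x[:2].round(4),np.degrees(s.x[2]).round(1),round(s.cost,2),np.round(s.fun,1))
# base slot line from view2: crop pts (545,0),(640,150) upper-left edge and (610,0),(735,150)
for i,pts in ((1,[(577,0),(665,110)]),(0,[(372,0),(372,120)])):
    P=[unproj(C[i],(x-400*i)/4,y/4+30,.07) for x,y in pts];d=P[0]-P[1];print('slot dir',np.degrees(np.arctan2(d[1],d[0])),P)
E
```

```text
-30 [0.5816 0.1302] -24.5 1.15 [ 0.  -0.1 -0.2 -0.1 -0.9  0.7 -0.5  0.9]
-10 [0.5816 0.1302] -24.5 1.15 [ 0.  -0.1 -0.2 -0.1 -0.9  0.7 -0.5  0.9]
10 [0.5816 0.1302] -24.5 1.15 [ 0.  -0.1 -0.2 -0.1 -0.9  0.7 -0.5  0.9]
30 [0.5816 0.1302] -24.5 1.15 [ 0.  -0.1 -0.2 -0.1 -0.9  0.7 -0.5  0.9]
55 [0.5814 0.1312] 28.0 52.68 [-5.3  4.6 -5.7  4.7 -0.1  1.   0.3  1.2]
slot dir 33.096376585793195 [array([0.61347867, 0.15300918, 0.07      ]), array([0.59903077, 0.14359201, 0.07      ])]
slot dir 33.93158835903437 [array([0.60282327, 0.15007593, 0.07      ]), array([0.58950745, 0.14111741, 0.07      ])]
```

Fit: neck width at about -24.5° world, stem at about (0.5815, 0.130), base slot line at about 33°. Next I need the held weight's hole relative to the tool in the same camera.

```bash
python3 - <<'E'
from h import *
b=cv2.imread('pics/v2.png')
cv2.imwrite('pics/v2c.png',cv2.convertScaleAbs(cv2.resize(b[0:260,200:440],None,fx=2.3,fy=2.3,interpolation=cv2.INTER_CUBIC),alpha=1.6))
E
```

```text
(no output)
```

View pics/v2c.png

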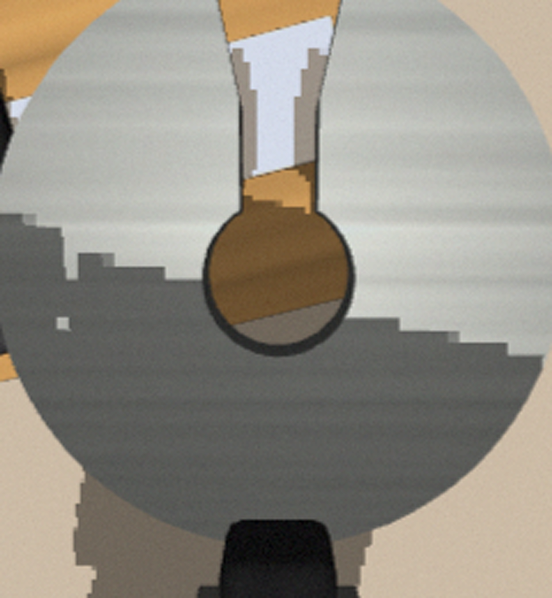

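The hole is at px (321.3,121.7), and the slot runs straight up the image, so the slot lies square to the jaws.

```bash
cat >> h.py <<'E'
STEM=np.array([.5815,.130]);ZO=.0436
def wt(s,off):
    M=R.from_quat(s['tcp_rot']).as_matrix();h=s['eef_pos']+M@np.array(off)
    print('hole-stem',((h[:2]-STEM)*1e3).round(1),'mm, dist',np.hypot(*(h[:2]-STEM)).round(4),'thw',np.degrees(np.arctan2(-M[1,1],-M[0,1])).round(1),'origin z',(s['eef_pos'][2]+ZO).round(4))
E
python3 - <<'E'
from h import *
s=st();c=np.load('v2.npy',allow_pickle=True).item()
h=unproj(c,321.3,121.7,s['eef_pos'][2]+ZO+.007);M=R.from_quat(s['tcp_rot']).as_matrix()
o=M.T@(h-s['eef_pos']);print('offset tool',o.round(4))
t=np.radians(180-24.5);x=np.array([np.cos(t),np.sin(t)])
p=STEM+x*(.085+o[1]);print(p);y=np.array([-x[1],x[0]])
p=p-y*o[2];units(s,[*p,.074],180-24.5+90-360)
p2=STEM-x*-(o[1]+.085);t=np.radians(-24.5);x=-x;p3=STEM+x*(.085+o[1]);print('other end',p3)
E
```

```text
10.98 [ 0.5007 -0.0047  0.1101] [ 0.4997  0.5002 -0.4994  0.5007] F [ 0.4 -0.  -2.9] T [ 0.04  0.09 -0.02] op 0.194 q [-0.212 -0.014  2.071 -0.     1.083  1.357]
offset tool [-0.0506  0.0683 -0.0002]
[0.44196941 0.19358775]
shift [ 0.12  -0.195 -0.661] turn [ 0.273  0.    -0.   ] rows 5.03191554578019 3.435568940209324
other end [0.72103059 0.06641225]
```

Emit:
{"api": "play_rows", "payload": {"rows": [[0, [0, -0.06, -0.02], [0, 0, 0]], [0, [0, -0.14, -0.05], [0, 0, 0]], [0, [0, -0.2, -0.08], [0, 0, 0]], [0, [0, -0.2, -0.25], [0.07, 0, 0]], [0, [0, -0.2, -0.38], [0.14, 0, 0]], [0, [0.04, -0.195, -0.5], [0.21, 0, 0]], [0, [0.08, -0.195, -0.6], [0.27, 0, 0]], [0, [0.12, -0.195, -0.66], [0.273, 0, 0]], [0, [0.12, -0.195, -0.66], [0.273, 0, 0]], [0, [0.12, -0.195, -0.66], [0.273, 0, 0]]]}}

```text
time: 11.82
eef_pos: [0.4409, 0.195, 0.0727]
tcp_rot: [-0.593, -0.384, 0.595, -0.383]
contact_force: [-0.3, -0.0, -2.4]
opening: 0.198
```

```bash
cat >> h.py <<'E'
O=np.array([-.0506,.0683,-.0002])
def target(s,dist,thw,oz,stem=None):
    """units to bring hole to dist from stem along weight +x, yaw thw, origin height oz"""
    stem=STEM if stem is None else stem
    t=np.radians(thw);x=np.array([np.cos(t),np.sin(t)]);y=np.array([-x[1],x[0]])
    p=stem+x*(dist+O[1])-y*O[2];units(s,[*p,oz-ZO],(thw+90+180)%360-180)
E
python3 - <<'E'
from h import *
s=st();wt(s,O);target(s,.085,155.5,.118);target(s,.0,155.5,.118)
c=snap('wrist');V=c['view'];print(proj(c,[*STEM,.162]),proj(c,[*STEM,.1]))
E
```

```text
11.82 [0.4409 0.195  0.0727] [-0.593  -0.3841  0.5948 -0.3835] F [-0.3 -0.  -2.4] T [-0.    0.09  0.02] op 0.198 q [ 2.060e-01 -1.000e-03  2.136e+00 -0.000e+00  1.009e+00  2.200e+00]
hole-stem [-78.1  37.2] mm, dist 0.0865 thw 155.7 origin z 0.1163
shift [-0.006  0.005  0.004] turn [0.003 0.001 0.001] rows 0.061993463971755765 0.04006792095871568
shift [-0.006  0.289  0.005] turn [0.003 0.001 0.001] rows 2.07674310528281 0.04006792095871568
[ 335.85842574 -354.91582635] [ 327.79553273 -137.14345505]
```

Emit:
{"api": "play_rows", "payload": {"rows": [[0, [-0.006, 0.05, 0.004], [0, 0, 0]], [0, [-0.006, 0.1, 0.004], [0, 0, 0]], [0, [-0.006, 0.12, 0.004], [0, 0, 0]], [0, [-0.006, 0.14, 0.004], [0, 0, 0]], [0, [-0.006, 0.15, 0.004], [0, 0, 0]], [0, [-0.006, 0.16, 0.004], [0, 0, 0]], [0, [-0.006, 0.16, 0.004], [0, 0, 0]]]}}

```text
time: 12.45
eef_pos: [0.4852, 0.1725, 0.0756]
tcp_rot: [-0.595, -0.382, 0.595, -0.382]
contact_force: [-1.3, 0.7, -2.6]
opening: 0.192
```

```bash
python3 - <<'E'
from h import *
s=st();wt(s,O);c=snap('wrist','e1.png');print(proj(c,[*STEM,.162]),proj(c,[*STEM,.1]))
t=cams.read_camera('top');im=cv2.cvtColor(np.ascontiguousarray(t['color']),cv2.COLOR_RGB2BGR)
b=cv2.imread('pics/e1.png')
a=cv2.resize(b[0:200,240:440],(400,400),interpolation=cv2.INTER_CUBIC);d=cv2.resize(im[150:230,205:285],(400,400),interpolation=cv2.INTER_CUBIC)
cv2.imwrite('pics/e1c.png',cv2.convertScaleAbs(np.hstack([a,d]),alpha=1.8))
E
```

```text
12.45 [0.4852 0.1725 0.0756] [-0.5949 -0.3822  0.5949 -0.3822] F [-1.3  0.7 -2.6] T [0.04 0.1  0.06] op 0.192 q [0.144 0.067 2.06  0.    1.015 2.144]
hole-stem [-34.1  14.3] mm, dist 0.037 thw 155.4 origin z 0.1192
[318.87981301 -31.74735129] [319.26361942  22.41089245]
```

View pics/e1c.png

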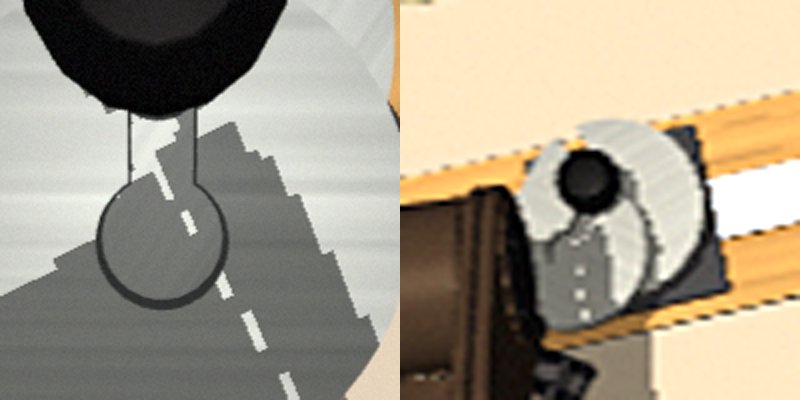

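The cap is centred at crop col 155 and the slot at 163, so the slot is about 1 mm off laterally. Correcting and sliding in while watching the force.

Emit:
{"api": "play_rows", "payload": {"rows": [[0, [0, 0.01, -0.004], [0, 0, 0]], [0, [0, 0.02, -0.004], [0, 0, 0]], [0, [0, 0.03, -0.004], [0, 0, 0]], [0, [0, 0.04, -0.004], [0, 0, 0]], [0, [0, 0.05, -0.004], [0, 0, 0]], [0, [0, 0.06, -0.004], [0, 0, 0]], [0, [0, 0.06, -0.004], [0, 0, 0]]]}}

```text
time: 13.13
eef_pos: [0.5023, 0.1662, 0.0757]
tcp_rot: [0.595, 0.382, -0.595, 0.383]
contact_force: [0.0, -2.4, -2.7]
opening: 0.19
```

```bash
python3 - <<'E'
from h import *
s=st();wt(s,O)
E
```

```text
13.13 [0.5023 0.1662 0.0757] [ 0.5949  0.3822 -0.5947  0.3826] F [ 0.  -2.4 -2.7] T [-0.1   0.11 -0.07] op 0.19 q [ 0.128  0.097  2.027 -0.     1.017  2.127]
hole-stem [-17.    8.1] mm, dist 0.0189 thw 155.5 origin z 0.1193
```

It is past the 20 mm blocking point with almost no force, so the direction is right. Continuing.

Emit:
{"api": "play_rows", "payload": {"rows": [[0, [0, 0.01, 0.002], [0, 0, 0]], [0, [0, 0.02, 0.002], [0, 0, 0]], [0, [0, 0.03, 0.002], [0, 0, 0]], [0, [0, 0.04, 0.002], [0, 0, 0]], [0, [0, 0.05, 0.002], [0, 0, 0]], [0, [0, 0.055, 0.002], [0, 0, 0]], [0, [0, 0.055, 0.002], [0, 0, 0]]]}}

```text
time: 13.72
eef_pos: [0.5168, 0.1591, 0.0757]
tcp_rot: [0.595, 0.382, -0.595, 0.382]
contact_force: [0.3, 1.2, -3.5]
opening: 0.188
```

```bash
python3 - <<'E'
from h import *
s=st();wt(s,O);c=snap('wrist','e2.png');print(proj(c,[*STEM,.162]))
g=cv2.imread('pics/e2.png').astype(int).sum(2)
for r in (40,60,80,100): print(r,[int(x) for x in np.where(g[r]<40)[0][[0,-1]]] if (g[r]<40).any() else None)
col=g[:,318];print('dark rows',[int(x) for x in np.where(col[:200]<40)[0][[0,-1]]])
E
```

```text
13.72 [0.5168 0.1591 0.0757] [ 0.5949  0.3824 -0.5946  0.3825] F [ 0.3  1.2 -3.5] T [ 0.03  0.09 -0.  ] op 0.188 q [0.111 0.122 1.999 0.    1.02  2.11 ]
hole-stem [-2.5  0.9] mm, dist 0.0026 thw 155.5 origin z 0.1193
[322.75225048 120.560637  ]
40 None
60 [288, 353]
80 [269, 373]
100 [261, 380]
dark rows [51, 177]
```

Emit:
{"api": "play_rows", "payload": {"rows": [[0, [0, 0.005, 0], [0, 0, 0]], [0, [0, 0.008, 0], [0, 0, 0]], [0, [0, 0.008, 0], [0, 0, 0]], [0, [0.015, 0.008, 0], [0, 0, 0]], [0, [0.03, 0.008, 0], [0, 0, 0]], [0, [0.04, 0.008, 0], [0, 0, 0]], [0, [0.04, 0.008, 0], [0, 0, 0]]]}}

```text
time: 14.35
eef_pos: [0.5175, 0.1581, 0.0623]
tcp_rot: [-0.594, -0.383, 0.596, -0.382]
contact_force: [0.0, 0.7, -2.6]
opening: 0.192
```

Emit:
{"api": "play_rows", "payload": {"rows": [[0, [0.01, 0, 0], [0, 0, 0]], [0, [0.02, 0, 0], [0, 0, 0]], [0, [0.025, 0, 0], [0, 0, 0]], [0, [0.025, 0, 0], [0, 0, 0]]]}}

```text
time: 14.68
eef_pos: [0.5182, 0.1582, 0.0556]
tcp_rot: [-0.594, -0.383, 0.595, -0.382]
contact_force: [0.9, 0.3, -2.9]
opening: 0.193
```

```bash
python3 - <<'E'
from h import *
s=st();wt(s,O)
E
```

```text
14.68 [0.5182 0.1582 0.0556] [-0.5944 -0.3827  0.595  -0.3824] F [ 0.9  0.3 -2.9] T [0.07 0.08 0.04] op 0.193 q [0.109 0.154 2.006 0.    0.982 2.107]
hole-stem [-1.1  0. ] mm, dist 0.0011 thw 155.5 origin z 0.0992
```

No resistance past the taper. Lowering further.

Emit:
{"api": "play_rows", "payload": {"rows": [[0, [0.01, 0, 0], [0, 0, 0]], [0, [0.02, 0, 0], [0, 0, 0]], [0, [0.03, 0, 0], [0, 0, 0]], [0, [0.04, 0, 0], [0, 0, 0]], [0, [0.04, 0, 0], [0, 0, 0]], [0, [0.04, 0, 0], [0, 0, 0]]]}}

```text
time: 15.18
eef_pos: [0.5182, 0.1582, 0.0437]
tcp_rot: [-0.594, -0.383, 0.595, -0.382]
contact_force: [0.8, 0.6, -3.3]
opening: 0.198
```

Emit:
{"api": "play_rows", "payload": {"rows": [[0, [0.004, 0, 0], [0, 0, 0]], [0, [0.008, 0, 0], [0, 0, 0]], [0, [0.008, 0, 0], [0, 0, 0]]]}}

```text
time: 15.43
eef_pos: [0.5185, 0.1582, 0.0416]
tcp_rot: [-0.595, -0.383, 0.595, -0.382]
contact_force: [0.3, -0.2, -3.0]
opening: 0.194
```

```bash
python3 - <<'E'
from h import *
s=st();wt(s,O)
E
```

```text
15.43 [0.5185 0.1582 0.0416] [-0.5947 -0.3825  0.5948 -0.3825] F [ 0.3 -0.2 -3. ] T [ 0.03  0.09 -0.03] op 0.194 q [0.109 0.176 2.012 0.    0.955 2.107]
hole-stem [-0.8  0.1] mm, dist 0.0008 thw 155.5 origin z 0.0852
```

About 2 mm above the base weight. I'll turn on an arc about the stem, unloaded so the base isn't dragged, then set it down.

Emit:
{"api": "play_rows", "payload": {"rows": [[0, [0, 0.0009, -0.0198], [0.0556, 0, 0]], [0, [0, 0.0035, -0.0395], [0.1111, 0, 0]], [0, [0, 0.0078, -0.0589], [0.1667, 0, 0]], [0, [0, 0.0137, -0.0779], [0.2222, 0, 0]], [0, [0, 0.0213, -0.0962], [0.2778, 0, 0]], [0, [0, 0.0305, -0.1138], [0.3333, 0, 0]], [0, [0, 0.0305, -0.1138], [0.3333, 0, 0]], [0, [0, 0.0305, -0.1138], [0.3333, 0, 0]]]}}

```text
time: 16.1
eef_pos: [0.5411, 0.1856, 0.0418]
tcp_rot: [0.673, 0.216, -0.673, 0.216]
contact_force: [0.1, 0.5, -2.7]
opening: 0.191
```

```bash
python3 - <<'E'
from h import *
s=st();wt(s,O)
E
```

```text
16.1 [0.5411 0.1856 0.0418] [ 0.6732  0.2164 -0.6731  0.2164] F [ 0.1  0.5 -2.7] T [ 0.03  0.1  -0.03] op 0.191 q [ 0.153  0.236  1.939 -0.     0.967  2.673]
hole-stem [-0.4  0.2] mm, dist 0.0005 thw 125.6 origin z 0.0854
```

Emit:
{"api": "play_rows", "payload": {"rows": [[0, [0.003, 0, 0], [0, 0, 0]], [0, [0.006, 0, 0], [0, 0, 0]], [0, [0.006, 0, 0], [0, 0, 0]], [0, [0.006, 0, 0], [0, 0, 0]]]}}

```text
time: 16.43
eef_pos: [0.5407, 0.1853, 0.0398]
tcp_rot: [-0.673, -0.216, 0.674, -0.216]
contact_force: [0.7, -0.4, -2.5]
opening: 0.193
```

```bash
python3 - <<'E'
from h import *
s=st();wt(s,O)
E
```

```text
16.43 [0.5407 0.1853 0.0398] [-0.6733 -0.2157  0.6736 -0.2157] F [ 0.7 -0.4 -2.5] T [ 0.12  0.08 -0.04] op 0.193 q [ 0.153  0.238  1.94  -0.     0.963  2.674]
hole-stem [-0.9 -0.1] mm, dist 0.0009 thw 125.5 origin z 0.0834
```

Still hanging (-2.5 N). Lowering 1 mm at a time until it is carried.

Emit:
{"api": "play_rows", "payload": {"rows": [[0, [0.002, 0, 0], [0, 0, 0]], [0, [0.004, 0, 0], [0, 0, 0]], [0, [0.004, 0, 0], [0, 0, 0]], [0, [0.004, 0, 0], [0, 0, 0]]]}}

```text
time: 16.77
eef_pos: [0.541, 0.1854, 0.0394]
tcp_rot: [-0.673, -0.216, 0.674, -0.216]
contact_force: [-4.4, -0.4, 3.8]
opening: 0.194
```

Emit:
{"api": "play_rows", "payload": {"rows": [[0, [0.002, 0, 0], [0, 0, 0]], [0, [0.004, 0, 0], [0, 0, 0]], [0, [0.004, 0, 0], [0, 0, 0]], [0, [0.004, 0, 0], [0, 0, 0]]]}}

```text
time: 17.1
eef_pos: [0.5411, 0.1855, 0.0394]
tcp_rot: [-0.673, -0.215, 0.674, -0.216]
contact_force: [-6.9, -0.6, 9.3]
opening: 0.197
```

It has landed (force sign reversed, height as fully down). Relieving the push, opening and rising.

Emit:
{"api": "play_rows", "payload": {"rows": [[0, [-0.005, 0, 0], [0, 0, 0]], [0, [-0.005, 0, 0], [0, 0, 0]], [0, [-0.005, 0, 0], [0, 0, 0]]]}}

```text
time: 17.35
eef_pos: [0.5416, 0.1857, 0.0395]
tcp_rot: [0.674, 0.216, -0.673, 0.216]
contact_force: [-0.6, 0.4, 2.7]
opening: 0.192
```

Emit:
{"api": "play_rows", "payload": {"rows": [[40, [0, 0, 0], [0, 0, 0]], [60, [0, 0, 0], [0, 0, 0]], [60, [0, 0, 0], [0, 0, 0]], [60, [0, 0, 0], [0, 0, 0]], [60, [0, 0, 0], [0, 0, 0]], [60, [-0.03, 0, 0], [0, 0, 0]], [60, [-0.06, 0, 0], [0, 0, 0]], [60, [-0.12, 0, 0], [0, 0, 0]], [60, [-0.2, 0, 0], [0, 0, 0]], [60, [-0.2, 0, 0], [0, 0, 0]]]}}

```text
time: 18.18
eef_pos: [0.545, 0.1862, 0.1055]
tcp_rot: [0.677, 0.215, -0.67, 0.216]
contact_force: [0.3, 0.5, 0.4]
opening: 0.598
```

Emit:
{"api": "play_rows", "payload": {"rows": [[60, [-0.1, -0.05, 0], [0, 0, 0]], [60, [-0.22, -0.1, 0], [0, 0, 0]], [60, [-0.35, -0.15, 0], [0, 0, 0]], [60, [-0.45, -0.15, 0], [0, 0, 0]], [60, [-0.45, -0.15, 0], [0, 0, 0]], [60, [-0.45, -0.15, 0], [0, 0, 0]]]}}

```text
time: 18.68
eef_pos: [0.5163, 0.2227, 0.2376]
tcp_rot: [0.676, 0.216, -0.671, 0.216]
contact_force: [-0.3, 0.3, -1.4]
opening: 0.596
```

```bash
python3 - <<'E'
from h import *
s=st();c=snap('wrist','f1.png');print(proj(c,[*STEM,.09]))
t=cams.read_camera('top');im=cv2.cvtColor(np.ascontiguousarray(t['color']),cv2.COLOR_RGB2BGR)
w=cams.read_camera('side');i2=cv2.cvtColor(np.ascontiguousarray(w['color']),cv2.COLOR_RGB2BGR)
b=cv2.imread('pics/f1.png')
q=proj(w,[*STEM,.09]).astype(int)
o=np.hstack([cv2.resize(b,(480,300)),cv2.resize(i2[q[1]-40:q[1]+40,q[0]-42:q[0]+43],(319,300),interpolation=cv2.INTER_CUBIC)])
cv2.imwrite('pics/f1c.png',cv2.convertScaleAbs(o,alpha=1.7))
E
```

```text
18.68 [0.5163 0.2227 0.2376] [ 0.6758  0.2155 -0.6709  0.216 ] F [-0.3  0.3 -1.4] T [-0.01  0.01 -0.06] op 0.596 q [ 2.270e-01  2.000e-03  1.814e+00 -0.000e+00  1.319e+00  2.748e+00]
[323.41228449  52.35441866]
```

View pics/f1c.png

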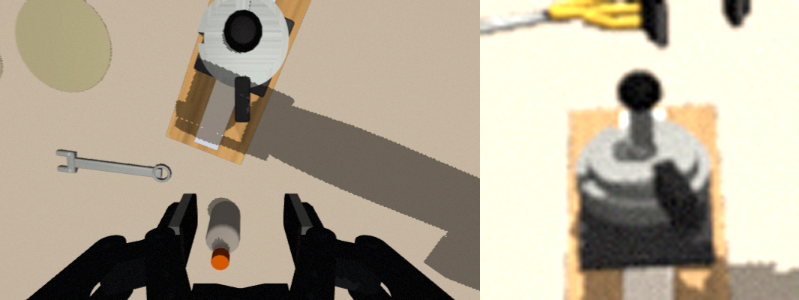

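The weight lies flat round the stem with its handle at about (242,98). The base slot shows at the left (200,37), square to the handle line. Fingers are open and clear, and the glue bottle and spanner stand undisturbed. Handing in.

```bash
python3 - <<'E'
from h import *
a=cv2.imread('pics/top.png');t=snap('top','tend.png');b=cv2.imread('pics/tend.png')
for n,(x,y,w,h) in dict(sciss=(325,115,50,68),glue=(148,225,35,22),spanner=(145,145,38,60)).items():
    m=lambda i:cv2.phaseCorrelate(np.float32(cv2.cvtColor(a,6)[y:y+h,x:x+w]),np.float32(cv2.cvtColor(i,6)[y:y+h,x:x+w]))
    print(n,m(b))
print(ctrl.sign_off())
E
```

```text
sciss ((0.04113600869294487, 0.022647474848405125), 0.9614393769370185)
glue ((-0.16184098204603714, -8.810230894184873), 0.13163705114965085)
spanner ((-0.693501991042595, 0.31734588851990253), -0.05648998419443766)
the job is handed in; nothing more can be done
None
```

The steel weight is on the press stem with its slot across the base weight's slot, released, and the job is handed in at about 19 s of the 64 s allowed. No verdict came back.

**What I did:** The first two grasps closed on nothing, because the real finger ends are about 40 mm short of the reported TCP. I found this in the side view, went lower and gripped the handle. I read the neck direction from two wrist views, about -24.5° in world, and the slot went on with no more than about 2.5 N. I lowered the weight past the taper, turned it to about 125.5° while it hung roughly 2 mm above the base weight, then set it down gently and let go. The turn came before it lay flat, not after as the task says, so as not to drag the base weight round.

**Last checks:**
- **Position:** just before release, the hole was about 1 mm from the fitted stem axis and the weight about 83 mm up, which is fully down. The final views show it flat on the base weight with the gripper open and clear.
- **Slot angle:** the slots cross at about 92°. The base slot line, about 33°, was measured before placing; the final picture agrees by eye only.
- **Scissors:** unmoved, with an image shift below 0.1 px.
- **Glue bottle and spanner:** the automatic comparison gave no usable result, with correlations of 0.13 and -0.06, probably because the arm hid them from the top camera. The final wrist picture shows the bottle upright and the spanner lying flat. I saw no sign of contact with either, but did not measure their displacement.
- **Stem position:** the top camera put the stem 4–8 mm from the wrist camera's fit. I used the wrist value, which the fit bore out.

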